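Back the indexing turntable off one notch

TASK

The cake turntable on the bench has been clicked one notch too far. With a fingertip, push the ball on its ratchet pawl outward, away from the wheel, so that the pawl lifts and tips over to stay up; then push the wheel back exactly one notch, clockwise seen from above, by one of its upright pegs; and then push the ball in again so that the pawl drops right down between two teeth. Only push: do not grip or lift anything, leave the steel ring standing in the middle of the wheel and the other things on the bench where they are.

Things in the scene. Friction and masses are not known exactly. Their poses are not given: they have to be found in the camera images.
- stand: Grey base plate of the turntable, fixed to the bench: 250 mm in its x, 345 mm in its y (from y -128 to +217 mm), 12 mm thick. Origin on the bench under the wheel's axis; z up. Its +y axis points from the wheel's axis to the pawl ('outward')
- wheel_centre (a point): Point on the wheel's axis at its top face, 64 mm above the bench. The aluminium wheel is a level disc of radius 118 mm. On its rim (92 to 116 mm from the axis) stand 10 steel saw teeth 12 mm high, 36 degrees apart, with gaps about 25 mm wide between them
- pawl_hinge (a point): Middle of the pawl's level hinge pin (along the plate's x), 140 mm outward of the wheel's axis, 78 mm above the bench, between two upright cheeks (34 mm wide over the pin, top 93 mm above the bench). The pawl's arm reaches 43 mm from here towards the wheel, below the ball, and rises under it: its nose is about 108 mm above the bench when the ball is over the hinge
- wheel (a joint): Turn of the wheel in rad, counter-clockwise from above positive; starts near 0, with the pawl about in the middle of a tooth gap. Gaps are 0.628 rad (36 degrees) apart, so one notch back is -0.628; about 0.08 rad of play either way in a gap. While the pawl is down a tooth's upright face blocks it clockwise. It turns stiffly (about 1.5 N at a peg) and stays where it is left
- peg0 (a point): Top centre of an upright peg of the wheel, 12 mm thick and 40 mm tall (top 104 mm above the bench), 80 mm from the axis. The five pegs are 72 degrees apart; this is the first one counter-clockwise of the pawl at the start
- peg1 (a point): The next peg counter-clockwise, the same
- peg2 (a point): The next peg counter-clockwise, the same
- peg3 (a point): The next peg counter-clockwise, the same
- peg4 (a point): The last peg, the first one clockwise of the pawl at the start
- pawl (a joint): Lift of the pawl in rad: 0 down between two teeth, 1.15 thrown over and up at its stop. The ball's weight tips it: let go below about 0.65 it drops to 0, above about 0.8 it falls over to 1.15 and stays. Lifted above 0.5 it is clear of the teeth. On a tooth it rests at 0.1 to 0.4
- pawl_ball (a point): Centre of the steel ball (24 mm across) on the pawl's stem, 50 mm from the hinge pin. Pawl down: the ball leans over the rim, 111 mm out from the wheel's axis and 119 mm above the bench; pawl up: 166 mm out and 121 mm above the bench; at most 128 mm high on the way, straight over the hinge. About 1 N pushes it
- ring_mid (a point): Centre, half-way up, of a loose steel cake ring standing about the middle of the wheel, 68 mm across, 45 mm tall, top 109 mm above the bench; it rides round with the wheel
- nozzle_a: Loose steel piping nozzle, 28 mm wide, 42 mm tall, standing on the base plate beside the pawl; origin under its centre. Leave alone
- nozzle_b: The other nozzle, on the other side of the pawl, the same. Leave alone
- flask: Grey drinking flask, 72 mm wide, 210 mm tall, origin under its centre. Leave alone
- bowl: Steel bowl, 150 mm wide, 60 mm tall, origin under its centre. Leave alone
- tub: White plastic tub, 100 mm wide, 100 mm tall, origin under its centre. Leave alone
- palette: Palette knife with wooden handle, 260 mm long, lying flat beyond the turntable. Leave alone
Mind the look-alikes: they are no part of the job. What is shaped like the part that bears ring_mid but black or red is not meant.

How it is judged (in metres and radians):
On the way, in this order (a step that is already met when the one before it is completed fails the run):
1. the pawl is lifted and tipped over, the wheel not yet turned back (value of joint pawl above 0.9 rad and value of joint wheel above -0.2 rad), for 0.2 s.
2. the wheel is back one notch while the pawl is up (value of joint pawl above 0.5 rad and value of joint wheel between -0.7583 and -0.4983 rad), for 0.1 s.
At the end, for the whole second after the job is handed in: The wheel rests one notch (0.628 rad, within 0.13) clockwise of its zero, the pawl is fully down between two teeth (below 0.08 rad), and the ring stands upright within 25 mm of the wheel's axis (value of joint wheel between -0.7583 and -0.4983 rad and value of joint pawl below 0.08 rad and angular speed of wheel below 0.05 rad/s and horizontal distance between ring_mid and wheel_centre below 0.025 m and angle between ring_mid's own z axis and vertical below 0.1 rad); the robot touches nothing.
It fails at once if the ring is lifted off the wheel or tipped (z of ring_mid in the frame of stand above 0.1 m or angle between ring_mid's own z axis and vertical above 0.4 rad).
It fails at once if the wheel is run forward (value of joint wheel above 0.3 rad).
It fails at once if the wheel is pushed back two notches (value of joint wheel below -1.1 rad).
It fails at once if a nozzle, the flask, the bowl, the tub or the palette knife is moved (distance of any of nozzle_a, nozzle_b, flask, bowl, tub, palette from where it was at the start of the episode above 0.02 m).
It also fails if it takes over 67 s, if anything falls off the work surface, if the arm or the gripper's body presses on something with over 40 N, if the wrist force passes 120 N, or if a joint passes its speed limit or range.

ROBOT

A 7-joint arm with a two-finger parallel gripper is mounted at the origin on the work surface. World frame = base frame: x ahead of the robot, y to its left, z up, the work surface at z = 0. Lengths are in mm, angles in rad, forces in N, time in s.
With the tool pointing down it reaches from about 425 to 950 mm from the base axis. Payload 4.7 kg.
Tool frame: the origin (TCP) lies on the centre line of the jaws, within the pads' length; the fingertips stand 14 mm ahead of it and the grasp point (between the pads) lies 5 mm behind it; z points along the fingers, y is the direction in which the jaws open and shut (so a half turn about z gives the same grasp; the last joint's range is limited). The gripper opens to 87 mm and grips with 3 to 60 N. Pads are 19 mm wide; open, the fingers measure 117 mm over their backs; the gripper's body (75 mm by 190 mm) begins 51 mm behind the grasp point.
Start: joints at [-1.312, 0.469, -0.049, 1.532, 0.024, 1.141, -0.082], TCP at [191.553, 647.268, 236.573] pointing down, gripper open.
Joint ranges: [-2.59, 2.59], [-0.33, 1.99], [-1.39, 1.29], [0.1, 2.45], [-1.04, 4.18], [0.21, 1.99], [-2.66, 2.66]. Speed limits (rad/s): [2.57, 2.57, 3.14, 3.14, 3.14, 3.14, 3.14].

INTERFACE

Orientations are given as a rotation vector (axis times angle).
In Python, from cell import status, cams, close_job gives the robot as it stands. The module is installed in compiled form; this text tells all that it offers.
- The arm moves only by the shell command python3 -m crank 'ROWS' [OPENING]. ROWS is JSON, a list of rows, each an object of numbers: "dx", "dy", "dz": the shift along the tool's x, y, z each as a share of 0.025 m, from -1 to 1; "wx", "wy", "wz": the turn, a rotation vector about the tool's x, y, z each as a share of 0.12 rad, from -1 to 1. In form: [{"dx": .., "dy": .., "dz": .., "wx": .., "wy": .., "wz": ..}, ...]. A call has 1 to 12 rows; each row shifts and turns the commanded pose from where the row before left it, along the tool's axes as they then stand; what a row does not reach is not made up. A row lasts 1/10 s, in which the tool goes at most 50 mm and 8.59 degrees, less where a joint would pass 70% of its speed; a pose out of reach is approached as far as the arm can. A call with a number of a shift or a turn outside -1 to 1 is refused whole. A call with a gripper value outside its range is refused whole. OPENING is the closure, from -1 (fully open) to 1 (shut), set as the call begins (- or left out, the last holds). The fingers move at their own pace and stop on an object; the grip force is fixed at half the most. Time passes only in rows, so rows that do not move let the fingers close. It gives the time, the measured TCP pose, the force and the opening at its end, in the units of the state.
- status.observe(): the state, without advancing time (a new reading comes with each control period).
- cams.capture(name): name is "scene" or "top" or "wrist"; returns the picture (384x512x3 uint8, blue, green, red); there is no depth.
- cams.get_calibration(name): a dict with "K" (3x3 intrinsics, pixels), "extrinsics" (4x4, takes a point from camera to world coordinates). Camera axes: x right, y down, z forward; pixel columns grow to the right and rows downward; lengths in mm; the calibration is good to about 2 mm. The wrist camera is an equidistant fisheye: a pixel r from the principal point sees the ray r / f radians off the axis. A picture is of the moment at which its call begins: read the wrist's pose just before it. get_calibration takes no time and is no camera call; for the wrist camera it gives the pose at the moment of the call.
- close_job(): hands the job in, once; it reports no verdict.
The state is a dict: "clock": time; "q": joint angles; "joint_velocities": joint speeds; "tau": joint torques, N m; "eef_pos": TCP position; "eef_rot": TCP orientation; "force": force on the tool from outside, world axes, zero at the start; "torque": the same for the moment, N m; "grip_width": finger opening in mm.
Only numpy, scipy, OpenCV 4.12 (cv2) and the standard library are available. Lean on these libraries where they do the work, as an engineer would, in place of code of your own. Each camera call takes 0.05 s, during which the arm holds its last target. There are 200 camera calls.

## Working session

There is one attempt and no reset: what is moved stays moved. The work goes in short steps, Python scripts to look and compute and a shell command to move; the robot and the scene stay as the last step left them, time stands still between calls to the robot, and variables do not carry over. Pictures are saved under pics/ and viewed, about 8 in all and at most 12, crops included, and the job is handed in when it is done.

```bash
mkdir -p pics
python3 - <<'E'
from cell import status,cams
import cv2,numpy as np
s=status.observe();print({k:np.round(v,3).tolist() for k,v in s.items()})
for n in("scene","top"):
    im=cams.capture(n);cv2.imwrite(f"pics/{n}0.png",im);c=cams.get_calibration(n);print(n,np.round(c["K"],1).tolist(),np.round(c["extrinsics"],3).tolist())
E
```

```text
{'clock': 0.0, 'q': [-1.312, 0.469, -0.049, 1.534, 0.024, 1.141, -0.082], 'joint_velocities': [0.0, -0.0, -0.0, -0.0, 0.001, -0.002, 0.0], 'tau': [-0.001, -50.798, -0.081, -23.616, -0.061, 0.038, 0.0], 'eef_pos': [191.432, 646.688, 235.489], 'eef_rot': [-0.45, -3.109, 0.003], 'force': [0.03, 0.89, -0.11], 'torque': [-0.034, -0.032, -0.022], 'grip_width': 87.136}
scene [[422.0, 0.0, 261.7], [0.0, 422.0, 194.4], [0.0, 0.0, 1.0]] [[-0.396, 0.655, -0.644, 1264.651], [0.918, 0.291, -0.268, 268.853], [0.012, -0.698, -0.716, 885.509], [0.0, 0.0, 0.0, 1.0]]
top [[457.5, 0.0, 255.2], [0.0, 457.5, 184.5], [0.0, 0.0, 1.0]] [[-0.027, -0.992, 0.126, 382.641], [-1.0, 0.028, 0.003, -44.291], [-0.007, -0.126, -0.992, 1340.479], [0.0, 0.0, 0.0, 1.0]]
```

View pics/scene0.png

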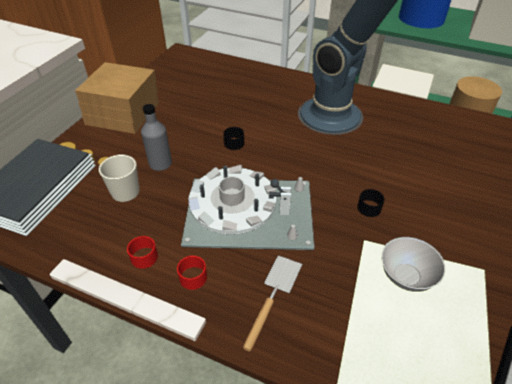

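View pics/top0.png

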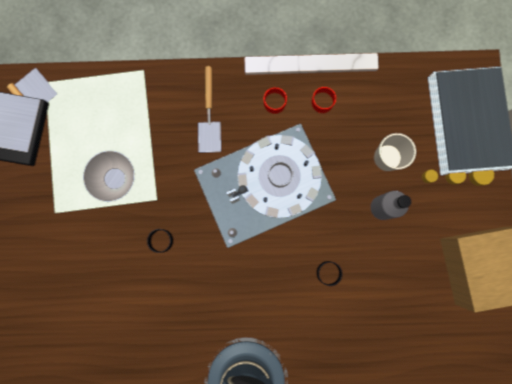

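The scene and top views show the turntable with its steel ring at top (280,175). The pawl is at about top (237,193). The look-alike rings are red at top (275,99) and (324,99), and black at (160,240) and (329,273). The steel ring on the wheel fits the description. Next I'll view an enlarged crop.

Run:
```python
import cv2,numpy as np
a=cv2.imread("pics/top0.png")[115:255,185:345];b=cv2.imread("pics/scene0.png")[155:255,175:325]
a=cv2.resize(a,None,fx=5,fy=5,interpolation=cv2.INTER_CUBIC)[:600]
cv2.imwrite("pics/cropt.png",a[:, :800])
cv2.imwrite("pics/crops.png",cv2.resize(b,None,fx=5,fy=5,interpolation=cv2.INTER_CUBIC))
```

```text
(no output)
```

View pics/cropt.png

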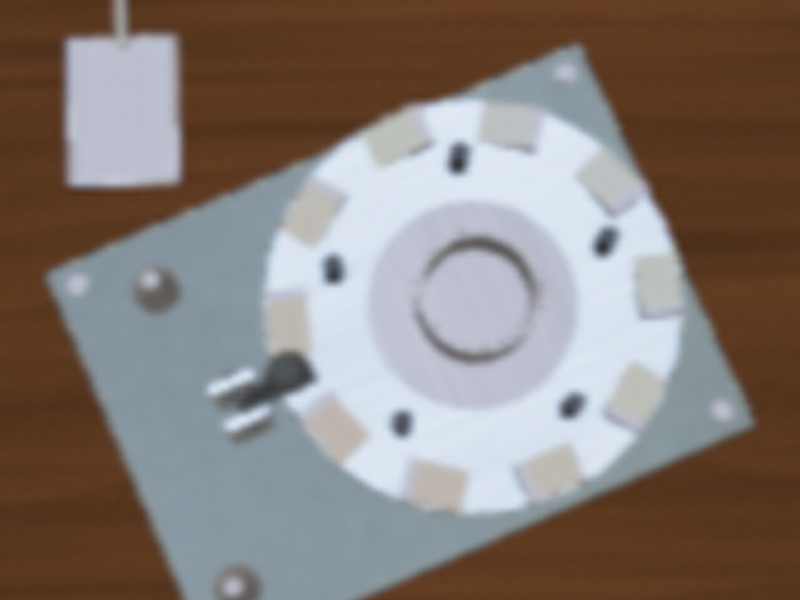

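View pics/crops.png

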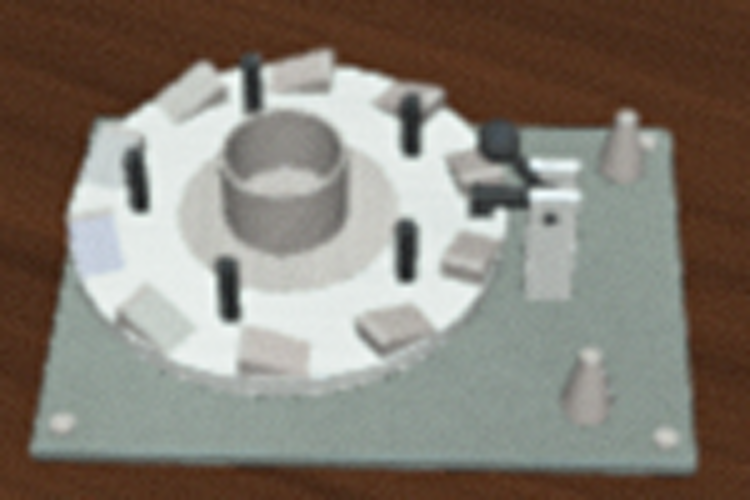

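The top crop shows the dark pegs at about (459,157), (607,240), (572,404), (402,422) and (333,268). The ball is at (290,370), the cheeks are to its lower left, and the nozzles are at (155,288) and (237,585). The only ring on the wheel is the steel one at (477,300).

```bash
cat > h.py <<'E'
import numpy as np,cv2
from cell import cams,status
def ray(n,u,v):
    c=cams.get_calibration(n);K=np.array(c["K"]);E=np.array(c["extrinsics"])
    d=E[:3,:3]@np.linalg.solve(K,[u,v,1.]);return E[:3,3],d
def onz(n,u,v,z):
    o,d=ray(n,u,v);return o+d*(z-o[2])/d[2]
def tri(p,q):
    a,d=ray("top",*p);b,e=ray("scene",*q)
    s=np.linalg.lstsq(np.c_[d,-e],b-a,rcond=None)[0];P,Q=a+s[0]*d,b+s[1]*e
    return (P+Q)/2,np.linalg.norm(P-Q)
E
python3 - <<'E'
from h import *
def blobs(im,roi,thr,amin):
    x,y,w,h=roi;g=im[y:y+h,x:x+w].max(2);g=cv2.resize(g,None,fx=4,fy=4,interpolation=cv2.INTER_CUBIC)
    n,l,s,c=cv2.connectedComponentsWithStats((g<thr).astype('uint8'))
    return [((c[i]+.5)/4-.5+[x,y],s[i][4]/16) for i in range(1,n) if s[i][4]/16>amin]
t=cv2.imread("pics/top0.png")
P=[]
for c,a in blobs(t,(185,115,160,140),85,3):
    p=onz("top",*c,86);print(np.round(c,1),round(a,1),np.round(p,1));P.append((p,a))
C=lambda u,v:(185+u/5-.4,115+v/5-.4)
m=np.array([onz("top",*C(u,v),z)for u,v,z in[(459,157,86),(607,240,86),(572,404,86),(402,422,86),(333,268,86)]])
print("pegs",m.round(1),m.mean(0),np.linalg.norm((m-m.mean(0))[:,:2],axis=1))
ct=m.mean(0)[:2]
for k,uv in dict(ball=(290,369,119),cheek1=(231,382,93),cheek2=(246,419,93)).items():
    p=onz("top",*C(*uv[:2]),uv[2]);print(k,p.round(1),np.linalg.norm(p[:2]-ct),np.degrees(np.arctan2(*(p[:2]-ct)[::-1])))
S=lambda u,v:(175+u/5-.4,155+v/5-.4)
print("ball tri",tri(C(290,369),S(498,140)))
print("ring",onz("top",*C(477,300),109), "plate corners",[onz("top",*C(*q),12).round(1) for q in[(48,275),(578,43),(755,424)]])
for q in[(150,280),(232,577)]:
    print("nozz",onz("top",*C(*q),54))
E
```

```text
[199.5 115.3] 18.8 [742.6 111.3  86. ]
[213.2 114.9] 3.6 [742.8  72.6  86. ]
[187.7 116.2] 5.0 [741.1 144.7  86. ]
[190.6 124.5] 38.4 [716.9 136.8  86. ]
[190.3 131.2] 13.4 [697.6 137.7  86. ]
[310.9 139. ] 5.5 [ 665.5 -199.6   86. ]
[330.6 140.4] 98.6 [ 659.9 -254.3   86. ]
[237.9 140.4] 75.9 [667.5   4.6  86. ]
[190.3 143.9] 18.9 [661.3 138.1  86. ]
[276.1 147.2] 3.1 [ 644.9 -101.4   86. ]
[332.1 162.9] 131.0 [ 595.9 -255.3   86. ]
[240.  191.2] 47.0 [524.3   2.1  86. ]
[340.1 193.2] 32.6 [ 510.7 -273.3   86. ]
[193.3 196.4] 100.8 [513.3 131.2  86. ]
[331.8 212.2] 128.1 [ 459.1 -248.    86. ]
[311.9 212.5] 4.0 [ 459.9 -193.4   86. ]
[198.  217.1] 111.2 [456.  118.9  86. ]
[200.4 232.4] 50.6 [414.2 112.7  86. ]
pegs [[ 648.3 -102.4   86. ]
 [ 598.9 -183.1   86. ]
 [ 508.  -160.    86. ]
 [ 500.7  -66.1   86. ]
 [ 587.5  -30.4   86. ]] [ 568.67657393 -108.41566463   86.        ] [79.83006652 80.54429729 79.67237472 80.09315773 80.23272499]
ball [527.8  -6.2 119. ] 110.04258323033173 111.78381373310293
cheek1 [524.7  27.1  93. ] 142.51165322308066 107.98948280224312
cheek2 [504.   19.3  93. ] 143.1717400134751 116.83585715196526
ball tri (array([526.9133425 ,  -5.20186491, 123.27371933]), np.float64(2.470345447458415))
ring [ 563.92930196 -108.51765832  109.        ] plate corners [array([600.3, 138.1,  12. ]), array([ 731. , -178.9,   12. ]), array([ 500.7, -272.8,   12. ])]
nozz [588.82989878  74.26688829  54.        ]
nozz [419.23499895  31.08524658  54.        ]
```

Measurements agree: the wheel centre is at (568.7, -108.4) and outward points at 112.3°. The pegs fit a radius of 80 mm, and peg4 is at 76.4°, so the wheel sits near 0. I'll shut the gripper and turn tool y to the outward direction. That direction is also the chord peg1 travels, so one orientation serves every push.

```bash
python3 -m crank '[{"wz":-1},{"wz":-1},{"wz":-1},{"wz":-1},{"wz":-1},{"wz":-0.65},{},{}]' 1
cat >> h.py <<'E'
from scipy.spatial.transform import Rotation as Ro
Cc=np.array([568.7,-108.4]);ang=np.radians(112.3);o=np.array([np.cos(ang),np.sin(ang)])
X=np.array([o[1],-o[0]])
def plan(r,t,z):
    """rows for TCP to c+r*o+t*plate_x, height z of the tip"""
    s=status.observe();p=np.array(s["eef_pos"]);R=Ro.from_rotvec(s["eef_rot"])
    g=np.r_[Cc+r*o+t*X,z+14];q=p[:2]-Cc
    print("clock",s["clock"],"now r,t,tip",np.round([q@o,q@X,p[2]-14],1),"tool delta/25:",np.round(R.inv().apply(g-p)/25,2),"F",np.round(s["force"],1))
    print("yang",np.degrees(np.arctan2(*R.as_matrix()[:2,1][::-1])).round(2),"z",R.as_matrix()[:,2].round(3),"w",s["grip_width"])
E
python3 -c "
from h import *;plan(72,0,200)"
```

```text
clock 0.1 now r,t,tip [841.8 -62.5 221.6] tool delta/25: [-21.24 -22.43   0.9 ] F [ 0.4 -0.4 -0.7]
yang 73.51 z [-0.    -0.002 -1.   ] w 87.045947100623invalid input at $[0]: expected keys dx, dy, dz, wx, wy, wz
```

All six keys are needed in every row.

```bash
python3 -m crank '[{"dx":0,"dy":0,"dz":0,"wx":0,"wy":0,"wz":-1},{"dx":0,"dy":0,"dz":0,"wx":0,"wy":0,"wz":-1},{"dx":0,"dy":0,"dz":0,"wx":0,"wy":0,"wz":-1},{"dx":0,"dy":0,"dz":0,"wx":0,"wy":0,"wz":-1},{"dx":0,"dy":0,"dz":0,"wx":0,"wy":0,"wz":-1},{"dx":0,"dy":0,"dz":0,"wx":0,"wy":0,"wz":-0.65},{"dx":0,"dy":0,"dz":0,"wx":0,"wy":0,"wz":0},{"dx":0,"dy":0,"dz":0,"wx":0,"wy":0,"wz":0}]' 1
python3 -c "
from h import *;plan(72,0,200)"
```

```text
clock: 0.9
eef_pos: [191.6, 647.0, 236.1]
eef_rot: [0.606, -3.082, 0.001]
force: [-0.5, -0.1, 0.3]
grip_width: 31.0
clock 0.9 now r,t,tip [842.  -62.2 222.1] tool delta/25: [ -2.51 -30.8    0.9 ] F [-0.5 -0.1  0.3]
yang 112.25 z [-0.    -0.001 -1.   ] w 31.009549520147214
```

```bash
python3 -m crank '[{"dx":-0.08,"dy":-1,"dz":0,"wx":0,"wy":0,"wz":0},{"dx":-0.08,"dy":-1,"dz":0,"wx":0,"wy":0,"wz":0},{"dx":-0.08,"dy":-1,"dz":0,"wx":0,"wy":0,"wz":0},{"dx":-0.08,"dy":-1,"dz":0,"wx":0,"wy":0,"wz":0},{"dx":-0.08,"dy":-1,"dz":0,"wx":0,"wy":0,"wz":0},{"dx":-0.08,"dy":-1,"dz":0,"wx":0,"wy":0,"wz":0},{"dx":-0.08,"dy":-1,"dz":0,"wx":0,"wy":0,"wz":0},{"dx":-0.08,"dy":-1,"dz":0,"wx":0,"wy":0,"wz":0},{"dx":-0.08,"dy":-1,"dz":0,"wx":0,"wy":0,"wz":0},{"dx":-0.08,"dy":-1,"dz":0,"wx":0,"wy":0,"wz":0},{"dx":-0.08,"dy":-1,"dz":0,"wx":0,"wy":0,"wz":0},{"dx":-0.08,"dy":-1,"dz":0,"wx":0,"wy":0,"wz":0}]' | head -2
python3 -m crank '[{"dx":-0.08,"dy":-1,"dz":0,"wx":0,"wy":0,"wz":0},{"dx":-0.08,"dy":-1,"dz":0,"wx":0,"wy":0,"wz":0},{"dx":-0.08,"dy":-1,"dz":0,"wx":0,"wy":0,"wz":0},{"dx":-0.08,"dy":-1,"dz":0,"wx":0,"wy":0,"wz":0},{"dx":-0.08,"dy":-1,"dz":0,"wx":0,"wy":0,"wz":0},{"dx":-0.08,"dy":-1,"dz":0,"wx":0,"wy":0,"wz":0},{"dx":-0.08,"dy":-1,"dz":0,"wx":0,"wy":0,"wz":0},{"dx":-0.08,"dy":-1,"dz":0,"wx":0,"wy":0,"wz":0},{"dx":-0.08,"dy":-1,"dz":0,"wx":0,"wy":0,"wz":0},{"dx":-0.08,"dy":-1,"dz":0,"wx":0,"wy":0,"wz":0},{"dx":-0.08,"dy":-1,"dz":0,"wx":0,"wy":0,"wz":0},{"dx":0,"dy":0,"dz":0,"wx":0,"wy":0,"wz":0}]' | head -2
python3 -c "
from h import *;plan(72,0,200)"
```

```text
clock: 2.1
eef_pos: [328.2, 378.0, 236.6]
clock: 3.3
eef_pos: [454.1, 129.6, 236.7]
clock 3.3 now r,t,tip [263.7 -15.7 222.7] tool delta/25: [-0.68 -7.66  0.92] F [-0.9 -0.6  0.6]
yang 111.93 z [ 0.001 -0.001 -1.   ] w 0.3442987487018361
```

```bash
python3 -m crank '[{"dx":-0.08,"dy":-0.96,"dz":0,"wx":0,"wy":0,"wz":0},{"dx":-0.08,"dy":-0.96,"dz":0,"wx":0,"wy":0,"wz":0},{"dx":-0.08,"dy":-0.96,"dz":0,"wx":0,"wy":0,"wz":0},{"dx":-0.08,"dy":-0.96,"dz":0,"wx":0,"wy":0,"wz":0},{"dx":-0.09,"dy":-0.96,"dz":0,"wx":0,"wy":0,"wz":0},{"dx":-0.09,"dy":-0.96,"dz":0,"wx":0,"wy":0,"wz":0},{"dx":-0.09,"dy":-0.96,"dz":0,"wx":0,"wy":0,"wz":0},{"dx":-0.09,"dy":-0.96,"dz":0,"wx":0,"wy":0,"wz":0},{"dx":0,"dy":0,"dz":0.9,"wx":0,"wy":0,"wz":-0.05},{"dx":0,"dy":0,"dz":0.9,"wx":0,"wy":0,"wz":0},{"dx":0,"dy":0,"dz":0.7,"wx":0,"wy":0,"wz":0},{"dx":0,"dy":0,"dz":0,"wx":0,"wy":0,"wz":0}]' >/dev/null
python3 - <<'E'
from h import *
plan(72,0,119.5)
im=np.hstack([cams.capture("wrist"),cv2.resize(cams.capture("scene")[130:270,160:345],(508,384),interpolation=cv2.INTER_CUBIC)])
cv2.imwrite("pics/w1.png",cv2.resize(im,(800,300),interpolation=cv2.INTER_AREA))
E
```

```text
clock 4.5 now r,t,tip [ 77.    0.3 157.7] tool delta/25: [ 0.01 -0.21  1.53] F [-0.8 -0.4 -0.8]
yang 112.71 z [-0.005  0.    -1.   ] w 0.49067057256620095
```

View pics/w1.png

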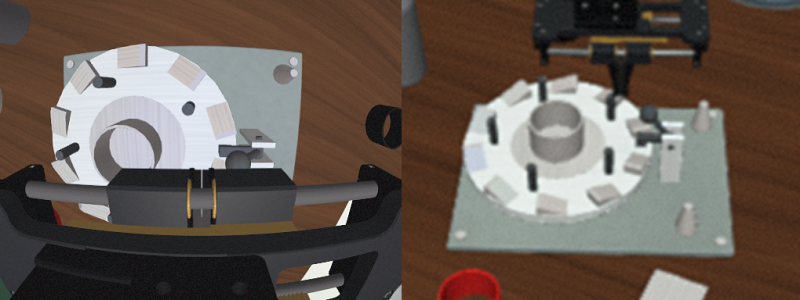

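The wrist and scene views show the fingertip above the rim, just inside the ball: the ball is at (237,160) left and (648,115) right. It is in line with the hinge. Next I'll descend and push outward.

```bash
python3 -m crank '[{"dx":0,"dy":-0.2,"dz":0.75,"wx":0,"wy":0,"wz":0},{"dx":0,"dy":0,"dz":0.75,"wx":0,"wy":0,"wz":0},{"dx":0,"dy":0,"dz":0,"wx":0,"wy":0,"wz":0},{"dx":0,"dy":0,"dz":0,"wx":0,"wy":0,"wz":0}]' >/dev/null
python3 -c "
from h import *;plan(128,0,119.5)"
```

```text
clock 5.0 now r,t,tip [ 70.3   2.4 123.6] tool delta/25: [0.08 2.31 0.16] F [0.3 0.2 0.4]
yang 112.71 z [ 0.002  0.    -1.   ] w 0.48202451328739554
```

```bash
python3 -m crank '[{"dx":0.08,"dy":0.1,"dz":0.12,"wx":0,"wy":0,"wz":0},{"dx":0,"dy":0.37,"dz":0,"wx":0,"wy":0,"wz":0},{"dx":0,"dy":0.37,"dz":0,"wx":0,"wy":0,"wz":0},{"dx":0,"dy":0.37,"dz":0,"wx":0,"wy":0,"wz":0},{"dx":0,"dy":0.37,"dz":0,"wx":0,"wy":0,"wz":0},{"dx":0,"dy":0.37,"dz":0,"wx":0,"wy":0,"wz":0},{"dx":0,"dy":0.37,"dz":0,"wx":0,"wy":0,"wz":0},{"dx":0,"dy":0,"dz":0,"wx":0,"wy":0,"wz":0},{"dx":0,"dy":0,"dz":0,"wx":0,"wy":0,"wz":0}]'
python3 - <<'E'
from h import *
plan(128,0,119.5)
cv2.imwrite("pics/s2.png",np.hstack([cv2.resize(cams.capture("top")[120:250,185:325],(400,371),interpolation=cv2.INTER_CUBIC),cv2.resize(cams.capture("scene")[150:250,215:325],(400,371),interpolation=cv2.INTER_CUBIC)]))
E
```

```text
clock: 5.9
eef_pos: [518.8, 10.8, 133.2]
eef_rot: [0.62, -3.079, -0.001]
force: [0.2, 0.6, -0.2]
grip_width: 0.4
clock 5.9 now r,t,tip [129.3  -0.9 119.2] tool delta/25: [-0.04 -0.05 -0.01] F [ 0.2  0.6 -0.2]
yang 112.78 z [-0.001  0.    -1.   ] w 0.37079043510876897
```

View pics/s2.png

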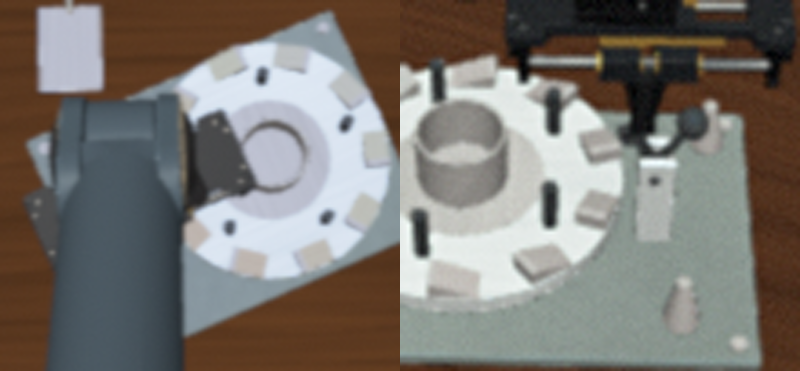

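The pawl is thrown over: the ball is now outward of the hinge at right (692,123), and the wheel is unmoved. Next I'll lift and go behind peg1.

```bash
python3 -m crank '[{"dx":0,"dy":0,"dz":-0.8,"wx":0,"wy":0,"wz":0},{"dx":0,"dy":0,"dz":-0.8,"wx":0,"wy":0,"wz":0},{"dx":0.35,"dy":-0.84,"dz":0,"wx":0,"wy":0,"wz":0},{"dx":0.35,"dy":-0.84,"dz":0,"wx":0,"wy":0,"wz":0},{"dx":0.35,"dy":-0.84,"dz":0,"wx":0,"wy":0,"wz":0},{"dx":0.35,"dy":-0.84,"dz":0,"wx":0,"wy":0,"wz":0},{"dx":0.35,"dy":-0.84,"dz":0,"wx":0,"wy":0,"wz":0},{"dx":0.35,"dy":-0.84,"dz":0,"wx":0,"wy":0,"wz":0},{"dx":0.35,"dy":-0.84,"dz":0,"wx":0,"wy":0,"wz":0},{"dx":0.35,"dy":-0.84,"dz":0,"wx":0,"wy":0,"wz":0},{"dx":0.35,"dy":-0.84,"dz":0,"wx":0,"wy":0,"wz":0},{"dx":0,"dy":0,"dz":0,"wx":0,"wy":0,"wz":0}]' >/dev/null
python3 - <<'E'
from h import *
plan(-58,-77.5,86)
cv2.imwrite("pics/s3.png",cv2.resize(cams.capture("scene")[140:260,170:325],None,fx=4,fy=4,interpolation=cv2.INTER_CUBIC))
E
```

```text
clock 7.2 now r,t,tip [-64.9 -80.6 159.5] tool delta/25: [-0.13  0.28  2.94] F [-0.4  0.7 -0.4]
yang 112.33 z [-0.    -0.002 -1.   ] w 0.20860389604098453
```

View pics/s3.png

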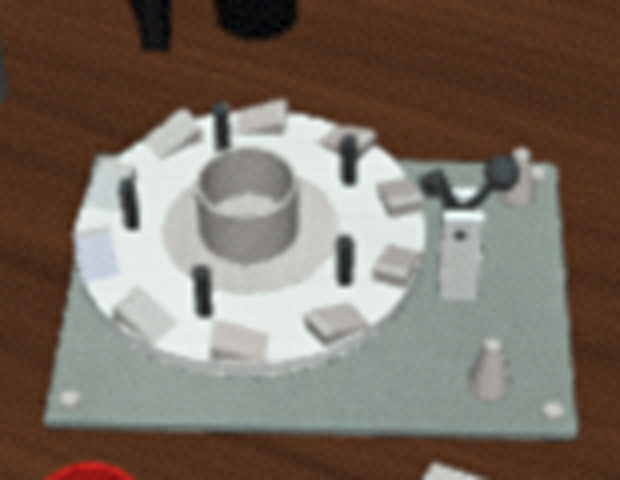

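The pawl rests at its stop: ball at (502,172), nose at (433,182). Descend behind peg1 and push most of the notch, then measure.

```bash
python3 -m crank '[{"dx":-0.13,"dy":0.28,"dz":0,"wx":0,"wy":0,"wz":0},{"dx":0,"dy":0,"dz":0.75,"wx":0,"wy":0,"wz":0},{"dx":0,"dy":0,"dz":0.75,"wx":0,"wy":0,"wz":0},{"dx":0,"dy":0,"dz":0.75,"wx":0,"wy":0,"wz":0},{"dx":0,"dy":0,"dz":0.65,"wx":0,"wy":0,"wz":0},{"dx":0,"dy":0,"dz":0,"wx":0,"wy":0,"wz":0},{"dx":0,"dy":0,"dz":0,"wx":0,"wy":0,"wz":0}]' >/dev/null
python3 -c "
from h import *;plan(-2,-77.5,86)"
```

```text
clock 7.95 now r,t,tip [-53.  -74.2  87.1] tool delta/25: [0.11 2.04 0.05] F [-0.1  0.8  0.4]
yang 112.81 z [-0.     0.001 -1.   ] w 0.23554591492257335
```

```bash
python3 -m crank '[{"dx":0.05,"dy":0.2,"dz":0,"wx":0,"wy":0,"wz":0},{"dx":0.05,"dy":0.2,"dz":0,"wx":0,"wy":0,"wz":0},{"dx":0,"dy":0.2,"dz":0,"wx":0,"wy":0,"wz":0},{"dx":0,"dy":0.2,"dz":0,"wx":0,"wy":0,"wz":0},{"dx":0,"dy":0.2,"dz":0,"wx":0,"wy":0,"wz":0},{"dx":0,"dy":0.2,"dz":0,"wx":0,"wy":0,"wz":0},{"dx":0,"dy":0.2,"dz":0,"wx":0,"wy":0,"wz":0},{"dx":0,"dy":0.2,"dz":0,"wx":0,"wy":0,"wz":0},{"dx":0,"dy":0.2,"dz":0,"wx":0,"wy":0,"wz":0},{"dx":0,"dy":0.2,"dz":0,"wx":0,"wy":0,"wz":0},{"dx":0,"dy":0,"dz":0,"wx":0,"wy":0,"wz":0}]'
python3 - <<'E'
from h import *
plan(3,-77.5,86)
im=cams.capture("scene");cv2.imwrite("pics/sc4.png",im)
cv2.imwrite("pics/s4.png",cv2.resize(im[140:260,170:325],None,fx=4,fy=4,interpolation=cv2.INTER_CUBIC))
E
```

```text
clock: 9.05
eef_pos: [498.1, -140.1, 100.8]
eef_rot: [0.62, -3.08, -0.003]
force: [-0.1, 0.8, -1.0]
grip_width: 0.7
clock 9.05 now r,t,tip [ -2.5 -77.4  86.8] tool delta/25: [0.   0.22 0.03] F [-0.1  0.8 -1. ]
yang 112.78 z [-0.001  0.002 -1.   ] w 0.7271690467178292
```

View pics/s4.png

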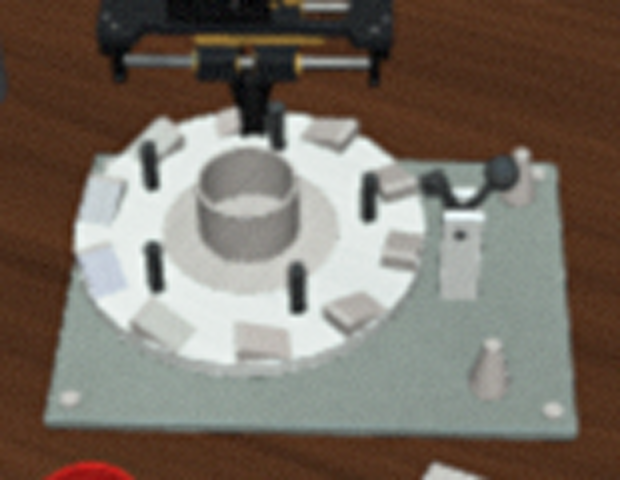

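Run:
```python
from h import *
def A(L):
    m=np.array([onz("scene",170+u/4-.4,140+v/4-.4,104)[:2] for u,v in L]);c=m.mean(0);d=m-Cc
    print(c.round(1),np.linalg.norm(d,axis=1).round(1));return np.sort(np.degrees(np.arctan2(d[:,1],d[:,0]))%72),np.degrees(np.arctan2(d[:,1],d[:,0]))
a,a0=A([(221,107),(129,183),(203,270),(345,241),(349,140)]);b,b0=A([(277,106),(149,145),(153,246),(297,268),(370,178)])
d=(b0-a0)%72;print(d.round(1),np.radians(d).mean(),np.radians(d-72).mean());print(a,b)
```

```text
[ 565.4 -107.5] [82.9 77.5 76.2 80.2 82.5]
[ 565.8 -107.5] [83.4 79.1 77.  78.7 82.2]
[45.1 44.  42.6 44.2 44.4] 0.769148919879001 -0.48748814155691633
[1.9161647  2.27342076 4.76948533 5.4467538  5.90757115] [45.90451769 47.42160376 48.05744131 49.16027745 50.11449017]
```

The wheel is at about -0.49 rad, so peg1 needs another 11 mm.

```bash
python3 -m crank '[{"dx":0,"dy":0.14,"dz":0,"wx":0,"wy":0,"wz":0},{"dx":0,"dy":0.14,"dz":0,"wx":0,"wy":0,"wz":0},{"dx":0,"dy":0.14,"dz":0,"wx":0,"wy":0,"wz":0},{"dx":0,"dy":0,"dz":0,"wx":0,"wy":0,"wz":0},{"dx":0,"dy":0,"dz":0,"wx":0,"wy":0,"wz":0},{"dx":0,"dy":0,"dz":0,"wx":0,"wy":0,"wz":0}]' >/dev/null
python3 -c "
from h import *;plan(8.3,-77.5,86)"
python3 -m crank '[{"dx":0,"dy":-0.5,"dz":0,"wx":0,"wy":0,"wz":0},{"dx":0,"dy":-0.5,"dz":0,"wx":0,"wy":0,"wz":0},{"dx":0,"dy":0,"dz":-1,"wx":0,"wy":0,"wz":0},{"dx":0,"dy":0,"dz":-1,"wx":0,"wy":0,"wz":0},{"dx":0,"dy":0,"dz":-1,"wx":0,"wy":0,"wz":0},{"dx":0,"dy":0,"dz":0,"wx":0,"wy":0,"wz":0}]' >/dev/null
python3 - <<'E'
from h import *
plan(200,0,150)
im=cams.capture("scene");cv2.imwrite("pics/sc5.png",im)
cv2.imwrite("pics/s5.png",cv2.resize(im[140:260,170:325],None,fx=4,fy=4,interpolation=cv2.INTER_CUBIC))
E
```

```text
clock 9.7 now r,t,tip [  6.8 -78.4  86.8] tool delta/25: [-0.04  0.06  0.03] F [-1.3  0.1 -0.7]
yang 112.7 z [-0.002  0.001 -1.   ] w 0.6033884245464113
clock 10.3 now r,t,tip [-21.7 -76.3 165.3] tool delta/25: [-3.1   8.85  0.59] F [ 0.  -0.4  0.2]
yang 112.6 z [ 0.007 -0.002 -1.   ] w 0.08842156559499981
```

View pics/s5.png

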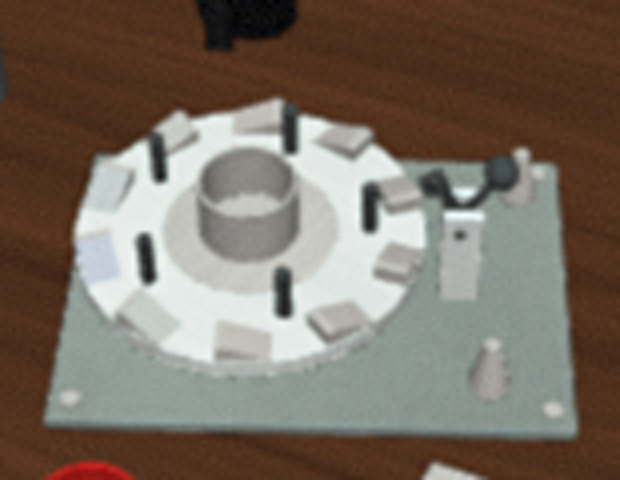

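The teeth sit as at the start, one notch on: the tooth is at (399,262) against (396,264) before. The ring is still central and the pawl still up. Next I'll go outside the ball.

```bash
python3 -m crank '[{"dx":-0.305,"dy":0.92,"dz":0,"wx":0,"wy":0,"wz":0},{"dx":-0.305,"dy":0.92,"dz":0,"wx":0,"wy":0,"wz":0},{"dx":-0.305,"dy":0.92,"dz":0,"wx":0,"wy":0,"wz":0},{"dx":-0.305,"dy":0.92,"dz":0,"wx":0,"wy":0,"wz":0},{"dx":-0.305,"dy":0.92,"dz":0,"wx":0,"wy":0,"wz":0},{"dx":-0.305,"dy":0.92,"dz":0,"wx":0,"wy":0,"wz":0},{"dx":-0.305,"dy":0.92,"dz":0,"wx":0,"wy":0,"wz":0},{"dx":-0.305,"dy":0.92,"dz":0,"wx":0,"wy":0,"wz":0},{"dx":-0.305,"dy":0.92,"dz":0,"wx":0,"wy":0,"wz":0},{"dx":-0.305,"dy":0.92,"dz":0,"wx":0,"wy":0,"wz":0},{"dx":0,"dy":0,"dz":0,"wx":0,"wy":0,"wz":0},{"dx":0,"dy":0,"dz":0,"wx":0,"wy":0,"wz":0}]' >/dev/null
python3 -c "
from h import *;plan(207,0,116)"
```

```text
clock 11.55 now r,t,tip [211.5  -3.7 161. ] tool delta/25: [-0.15 -0.18  1.8 ] F [-0.6 -0.4  0.3]
yang 112.73 z [-0.002 -0.001 -1.   ] w 0.28596192803034104
```

```bash
python3 -m crank '[{"dx":-0.15,"dy":-0.1,"dz":0.9,"wx":0,"wy":0,"wz":0},{"dx":0,"dy":-0.1,"dz":0.9,"wx":0,"wy":0,"wz":0},{"dx":0,"dy":0,"dz":0,"wx":0,"wy":0,"wz":0},{"dx":0,"dy":-0.37,"dz":0,"wx":0,"wy":0,"wz":0},{"dx":0,"dy":-0.37,"dz":0,"wx":0,"wy":0,"wz":0},{"dx":0,"dy":-0.37,"dz":0,"wx":0,"wy":0,"wz":0},{"dx":0,"dy":-0.37,"dz":0,"wx":0,"wy":0,"wz":0},{"dx":0,"dy":-0.37,"dz":0,"wx":0,"wy":0,"wz":0},{"dx":0,"dy":-0.37,"dz":0,"wx":0,"wy":0,"wz":0},{"dx":0,"dy":0,"dz":0,"wx":0,"wy":0,"wz":0},{"dx":0,"dy":0,"dz":0,"wx":0,"wy":0,"wz":0}]' 
python3 -c "
from h import *;plan(152,0,116)"
```

```text
clock: 12.65
eef_pos: [512.2, 31.6, 130.9]
eef_rot: [0.617, -3.08, -0.0]
force: [-0.1, -0.6, 0.6]
grip_width: 0.6
clock 12.65 now r,t,tip [151.    0.9 116.9] tool delta/25: [0.03 0.04 0.04] F [-0.1 -0.6  0.6]
yang 112.66 z [-0. -0. -1.] w 0.5921809643684172
```

Back off outward, lift, and look.

```bash
python3 -m crank '[{"dx":0,"dy":0.8,"dz":0,"wx":0,"wy":0,"wz":0},{"dx":0,"dy":0.8,"dz":0,"wx":0,"wy":0,"wz":0},{"dx":0,"dy":1,"dz":-1,"wx":0,"wy":0,"wz":0},{"dx":0,"dy":1,"dz":-1,"wx":0,"wy":0,"wz":0},{"dx":0,"dy":1,"dz":-1,"wx":0,"wy":0,"wz":0},{"dx":0,"dy":1,"dz":-1,"wx":0,"wy":0,"wz":0},{"dx":0,"dy":1,"dz":0,"wx":0,"wy":0,"wz":0},{"dx":0,"dy":1,"dz":0,"wx":0,"wy":0,"wz":0},{"dx":0,"dy":1,"dz":0,"wx":0,"wy":0,"wz":0},{"dx":0,"dy":1,"dz":0,"wx":0,"wy":0,"wz":0},{"dx":0,"dy":0,"dz":0,"wx":0,"wy":0,"wz":0},{"dx":0,"dy":0,"dz":0,"wx":0,"wy":0,"wz":0}]' >/dev/null
python3 - <<'E'
from h import *
a=cv2.resize(cv2.imread("pics/scene0.png")[150:250,215:325],(400,364),interpolation=cv2.INTER_CUBIC)
im=cams.capture("scene")
cv2.imwrite("pics/s6.png",np.hstack([a,cv2.resize(im[150:250,215:325],(400,364),interpolation=cv2.INTER_CUBIC)]))
cv2.imwrite("pics/sc6.png",im);cv2.imwrite("pics/top6.png",cams.capture("top"))
E
```

```text
(no output)
```

View pics/s6.png

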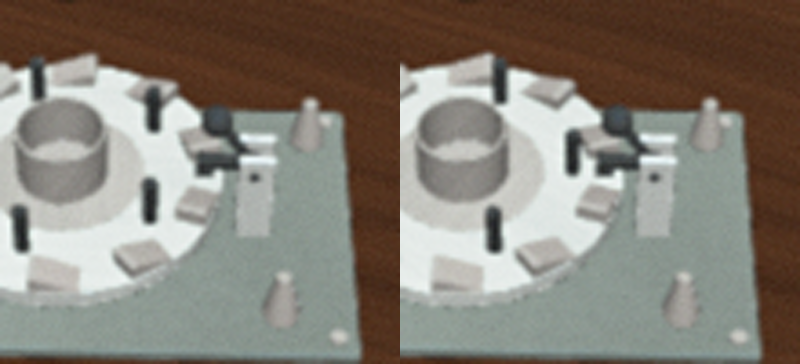

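Left is the start and right is now. The ball is at (217,120) in both and the nose is at the same place, so the pawl is fully down. The teeth line up, shifted by one notch. The ring and nozzles have not moved, and the arm is clear.

```bash
python3 -c "
from cell import close_job,status
print(status.observe()['clock']);print(close_job())"
```

```text
13.95
the job is handed in; nothing more can be done
None
```

I did all three pushes with the closed fingertip and handed the job in at about 14 s; no verdict was reported.

- **Pawl up:** I pushed the ball outward, and the picture afterwards showed the pawl thrown over, with the wheel not yet turned.
- **Wheel back:** I pushed peg1 to turn the wheel clockwise. It measured about -0.49 rad part-way, so I pushed roughly 10 mm more. I judged the final angle by eye: the teeth line up with their start picture, so about -0.61 rad. I did not measure that final angle again.
- **Pawl down:** I pushed the ball in again. In the last picture the ball is at the same pixel as at the start, so the pawl is fully down between two teeth.

In the last crop the steel ring stands central and upright and both nozzles are unmoved. I did not check the flask, bowl, tub and palette knife in a final picture, but the tool never went near them. Force readings at the steps I checked stayed around 1 N, and no check failed. The one small disagreement was the ball's height: two views gave about 123 mm against the stated 119 mm, with the rays missing each other by 2.5 mm.

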